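Draw the serving paddle out from under the cartons

TASK

The wooden serving paddle lies under two stacked cartons, with its handle sticking out beneath the low steel rail. Take the paddle by its handle and slide it out under the rail until it is completely clear, so that the rail holds the cartons back, and leave it lying flat on the table on its handle's side of the rail. Do not touch the cartons with the robot: both must end up still stacked, upright, standing on the table just behind the rail; leave the cups and the jar beside the work alone.

Things in the scene. Friction and masses are not known exactly. Their poses are not given: they have to be found in the camera images.
- rail: low steel guard rail screwed to the table: a flat bar 196 mm long (along its own y), 8 mm thick, its underside 13 mm and its top 42 mm above the table, on two 12 mm wide feet 184 mm apart (foot plates 36 mm by 20 mm, 4 mm high). Origin on the table under the middle of the bar; x is level, square to the bar, and points to the side where the cartons stand; the paddle's handle sticks out on the -x side; z up.
- board: wooden serving paddle, about 0.16 kg, with a flat underside: blade 150 mm by 80 mm, 8 mm thick and, on its -x end, a straight handle 28 mm wide, 120 mm long and 12 mm thick (total length 270 mm). Origin at the centre of the blade's underside; x points along the paddle from handle to blade end, z up. At the start it lies on the table, its blade under the rail with 5 mm to spare, so it must be kept flat on the table while it is drawn, its x within 0.07 rad of the rail's x.
- board_grip (a point): point on the paddle's handle to grip across its 28 mm width: middle of the handle's thickness (6 mm above the underside), 150 mm from the blade's centre, 45 mm from the handle's end; axes as the paddle's.
- board_tail (a point): middle of the blade's far end edge (the end away from the handle), half-way through the thickness; axes as the paddle's.
- carton: plain brown cardboard carton, 66 mm along its x, 100 mm along its y, 75 mm high, about 0.12 kg, loose. Origin at the centre of its underside, z up. It stands on the paddle's blade behind the rail, 4 to 20 mm from the bar, its y (long side) roughly along the rail's x; pulled along with the paddle it meets the bar and is held there.
- carton_mid (a point): centre of the large carton.
- small_box: small upright carton, 30 mm along its x, 46 mm along its y, 64 mm high, about 0.04 kg, loose. Origin at the centre of its underside, z up. It stands on top of the large carton, its 46 mm side roughly along the rail's x.
- small_box_mid (a point): centre of the small carton.
- cup_a: small brown clay cup with a loop handle, 68 x 100 mm, 78 mm high, loose bystander; origin under its middle, z up.
- cup_b: another clay cup like the first, loose bystander; origin under its middle, z up.
- jar_near: glass jar with screw lid, 60 mm across, 120 mm high, loose bystander; origin under its centre, z up.
Mind the look-alikes: they are no part of the job. Leave any green or orange look-alike of the carton alone. What is shaped like the small_box but pink is not meant.

How it is judged (in metres and radians):
At the end, for the whole second after the job is handed in: Paddle flat on the table, its far end at least 5 mm past the bar on the handle side; large carton upright (0.06 rad) on the table behind the rail, centre 40 to 120 mm from the bar and within 60 mm of its middle; small carton upright on it; all at rest (x of board_tail in the frame of rail below -0.005 m and x of board in the frame of rail below -0.03 m and height (world z) of board below 0.006 m and angle between board's own z axis and vertical below 0.08 rad and height (world z) of carton below 0.005 m and angle between each of carton, small_box's own z axis and vertical below 0.06 rad and x of carton in the frame of rail between 0.04 and 0.12 m and y of carton in the frame of rail between -0.06 and 0.06 m and z of small_box in the frame of carton between 0.07 and 0.08 m and linear speed of each of board, carton, small_box below 0.01 m/s); the robot touches nothing.
It fails at once if the robot touches a carton (contact force between any of the fingers, the arm and carton above 0.3 N or contact force between any of the fingers, the arm and small_box above 0.3 N).
It fails at once if a carton topples (tilts over 0.5 rad) (angle between any of carton, small_box's own z axis and vertical above 0.5 rad).
It fails at once if a cup or the jar is moved by more than 20 mm (distance of any of cup_a, cup_b, jar_near from where it was at the start of the episode above 0.02 m).
It also fails if it takes over 35 s, if anything falls off the work surface, if the arm or the gripper's body presses on something with over 40 N, if the wrist force passes 120 N, or if a joint passes its speed limit or range.

ROBOT

A 6-joint arm with a two-finger parallel gripper is mounted at the origin on a cart in front of the work surface, level with it; the furniture and walls round the work are solid. World frame = base frame: x ahead of the robot, y to its left, z up, the work surface at z = 0. Lengths are in mm, angles in rad, forces in N, time in s.
With the tool pointing down it reaches from about 275 to 750 mm from the base axis. Payload 10.2 kg.
Tool frame: the origin (TCP) lies between the finger pads; the fingertips stand 17 mm ahead of it and the grasp point (between the pads) lies 2 mm behind it; z points along the fingers, y is the line along which they close (so a half turn about z gives the same grasp; the last joint's range is limited). The gripper opens to 85 mm and grips with 20 to 120 N. Pads are 22 mm wide; open, the fingers measure 114 mm over their backs; the gripper's body (76 mm by 85 mm) begins 54 mm behind the grasp point. The pads swing forward as they close: fully open they stand 13 mm farther back than shut.
Start: joints at [-1.356, 0.313, 1.498, -0, 1.331, -0.223], TCP at [222.561, -475.497, 248.294] pointing down, gripper open.
Joint ranges: [-2.94, 2.94], [-0.97, 2.17], [0.19, 2.56], [-1.23, 4.37], [0.02, 3.11], [-2.88, 2.88]. Speed limits (rad/s): [2.39, 2.39, 3.01, 3.14, 3.14, 3.14].

INTERFACE

Orientations are given as a unit quaternion [w, x, y, z].
In Python, from rig import * gives the robot as it stands.
- The arm moves only by the tool step_arm, never from a script. Its argument "commands" is text: rows parted by semicolons, each of 7 numbers parted by spaces: the opening, from 0 (shut) to 1 (fully open), then the shift along the tool's x, y, z in cm, then the turn, a rotation vector about the tool's x, y, z in rad. In form: hand x y z rx ry rz; .... A call has 1 to 20 rows; each row is the pose to reach, as a shift and turn from the pose commanded when the call began, along the tool's axes at that moment; what a row does not reach only later rows make up. A row lasts 1/12 s, in which the tool goes at most 41.7 mm and 7.16 degrees, less where a joint would pass 70% of its speed; a pose out of reach is approached as far as the arm can. A call with a gripper value outside its range is refused whole. The fingers move at their own pace and stop on an object; "newtons" is the grip in N (left out, the last holds). Time passes only in rows, so rows that repeat a pose let the fingers close. It gives the time, the measured TCP pose, the force, the opening and the grip force at its end, in the units of the state.
- sense(): the state, without advancing time (a new reading comes with each control period).
- capture(name): name is "side" or "top"; returns the picture (420x560x3 uint8, red, green, blue); there is no depth.
- camera_model(name): a dict with "mtx" (3x3 intrinsics, pixels), "eye" and "rotation" of the camera in the world. Camera axes: x right, y down, z forward; pixel columns grow to the right and rows downward; lengths in mm; the calibration is good to about 2 mm. A picture is of the moment at which its call begins. camera_model takes no time and is no camera call.
- finish_job(): hands the job in; it is judged then, once.
Trained networks look in the newest picture that a camera, given by its name, has taken for a name from the list of things; names that differ only in an ending like _2 or _b are one class to them, and where a whole thing is asked for, a point or a joint stands for the part that bears it (a point fixed in the world has none). Each returns a list of dicts, best first, with "score" (0 to 1); they miss things now and then, are a little off and sometimes report something else, mostly with a low value. They report only what shows in the picture. A call takes as long as a camera call. They do not tell look-alikes from the thing itself.
- search_frame(camera, label): "rect" ([centre column, centre row, width, height] in pixels, round what is visible of it).
- trace(camera, label): "mask" (420x560 bool, what is visible of it) and "rect" ([centre column, centre row, width, height] in pixels, round what is visible of it).
- spot_point(camera, label): "xy" ([column, row] in pixels: a listed point, or the origin of a listed thing).
The state is a dict: "time_s": time; "joints": joint angles; "dq": joint speeds; "tau": joint torques, N m; "eef_pos": TCP position; "ee_rot": TCP orientation; "force": force on the tool from outside, world axes, zero at the start; "wrist_torque": the same for the moment, N m; "grip_width": opening from 0.0 (shut) to 1.0 (fully open); "grip_force": force on a finger pad.
Only numpy, scipy, OpenCV 4.12 (cv2) and the standard library are available. Lean on these libraries where they do the work, as an engineer would, in place of code of your own. Each camera call takes 0.05 s, during which the arm holds its last target. There are 200 camera calls.

## Working session

There is one attempt and no reset: what is moved stays moved. The work goes in short steps, Python scripts to look and compute and a tool call to move; the robot and the scene stay as the last step left them, time stands still between calls to the robot, and variables do not carry over. Pictures are saved under pics/ and viewed, at most 10 in all, crops included, and the job is handed in when it is done.

Besides the shell and the picture viewer there is one more tool, called after "Emit:" in YAML: its name, and indented under it one key for each argument. step_arm: Moves the arm, as the interface text tells. Its arguments: {"type":"object","properties":{"commands":{"type":"string"},"newtons":{"type":"number"}},"required":["commands"]}

```bash
mkdir -p pics
cat > h.py <<'E'
from rig import *
import numpy as np, cv2
from scipy.spatial.transform import Rotation as R
def toworld(cam,px,z):
    m=camera_model(cam);K=np.array(m["mtx"]);Rc=np.array(m["rotation"]);e=np.array(m["eye"]).ravel()
    d=Rc@np.linalg.inv(K)@np.array([px[0],px[1],1.0]); return e+d*(z-e[2])/d[2]
def save(n,im): cv2.imwrite("pics/"+n+".png",cv2.cvtColor(im,cv2.COLOR_RGB2BGR))
E
python3 - <<'E'
from h import *
t=capture("top");s=capture("side")
save("t0",t);save("s0",s)
for c in("top","side"):
    m=camera_model(c);print(c,np.round(m["eye"]),np.round(m["rotation"],2).tolist(),np.round(m["mtx"][0][0]))
for c,l,z in[("top","board_grip",6),("top","rail",0),("top","carton_mid",45.5),("top","small_box_mid",115),("top","cup_a",0),("top","jar_near",0),("top","board",8),("side","board_grip",6),("side","rail",0)]:
    for r in spot_point(c,l)[:3]: print(c,l,round(r["score"],2),np.round(r["xy"]),np.round(toworld(c,r["xy"],z)))
r=trace("top","board")
for q in r[:2]:
    print(q["score"],q["rect"],q["mask"].sum())
np.save("bm.npy",r[0]["mask"])
print(sense()["ee_rot"])
E
```

```text
top [ 467.   40. 1654.] [-0.03, 0.71, -0.7, 0.02] 487.0
side [ 565. 1168.  710.] [0.0, 0.0, 0.86, -0.51] 474.0Traceback (most recent call last):
  File "<stdin>", line 7, in <module>
  File "h.py", line 6, in toworld
    d=Rc@np.linalg.inv(K)@np.array([px[0],px[1],1.0]); return e+d*(z-e[2])/d[2]
      ~~^~~~~~~~~~~~~~~~~
ValueError: matmul: Input operand 1 has a mismatch in its core dimension 0, with gufunc signature (n?,k),(k,m?)->(n?,m?) (size 3 is different from 4)
```

View pics/t0.png

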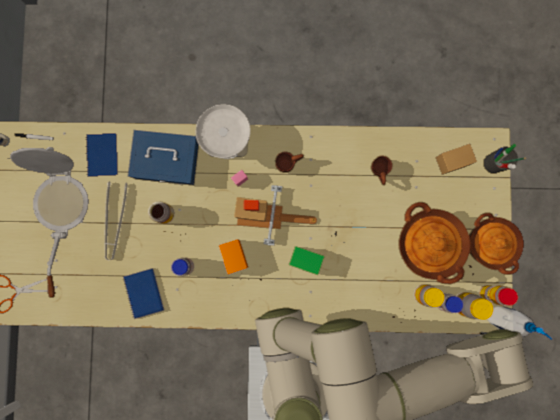

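View pics/s0.png

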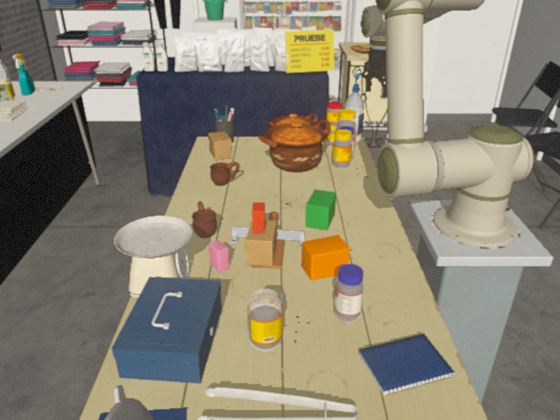

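The top view shows the rail at about (275,215). The handle points right (world -y) and ends near (317,220). The cartons are at about (251,210), with the red small box on top. Cups are at (287,160) and (382,165), and the look-alikes are off to the side. The camera rotation comes as a quaternion, so I'll fix the helper.

```bash
cat > h.py <<'E'
from rig import *
import numpy as np, cv2
from scipy.spatial.transform import Rotation as R
def toworld(cam,px,z):
    m=camera_model(cam);K=np.array(m["mtx"]);w,x,y,zq=m["rotation"];e=np.array(m["eye"]).ravel()
    d=R.from_quat([x,y,zq,w]).as_matrix()@np.linalg.inv(K)@np.array([px[0],px[1],1.0]); return e+d*(z-e[2])/d[2]
def save(n,im): cv2.imwrite("pics/"+n+".png",cv2.cvtColor(im,cv2.COLOR_RGB2BGR))
def rot(q): return R.from_quat([q[1],q[2],q[3],q[0]])
E
python3 - <<'E'
from h import *
for c,l,z in[("top","board_grip",6),("top","rail",0),("top","carton_mid",45.5),("top","small_box_mid",115),("top","cup_a",0),("top","jar_near",0),("top","board",0),("side","board_grip",6),("side","rail",0)]:
    for r in spot_point(c,l)[:3]: print(c,l,round(r["score"],2),np.round(r["xy"]),np.round(toworld(c,r["xy"],z)))
for l,z in(("board",12),("rail",42)):
    r=trace("top",l)
    for q in r[:2]: print(l,q["score"],np.round(q["rect"]),q["mask"].sum())
    ys,xs=np.nonzero(r[0]["mask"])
    if l=="board":
        k=xs>284; ys,xs=ys[k],xs[k]
    P=np.array([toworld("top",p,z)[:2] for p in zip(xs,ys)])
    (cx,cy),sz,_=cv2.minAreaRect(P.astype(np.float32)); d=np.linalg.svd(P-P.mean(0),full_matrices=False)[2][0]
    b=cv2.boxPoints(cv2.minAreaRect(P.astype(np.float32)))
    print(l,"mean",P.mean(0).round(1),"rect",cx,cy,sz,"angle",np.arctan2(d[1],d[0]),b.round().tolist())
s=sense();print(s["eef_pos"],s["ee_rot"],rot(s["ee_rot"]).as_matrix().round(3))
save("c0",cv2.resize(capture("top")[150:280,210:410],None,fx=4,fy=4,interpolation=2))
E
```

```text
top board_grip 0.59 [305. 216.] [586. -23.   6.]
top rail 0.75 [273. 212.] [599.  86.   0.]
top carton_mid 0.95 [310. 260.] [441. -40.  46.]
top carton_mid 0.85 [233. 255.] [451. 214.  46.]
top carton_mid 0.62 [251. 207.] [612. 158.  46.]
top small_box_mid 0.56 [240. 183.] [681. 191. 115.]
top small_box_mid 0.55 [252. 206.] [607. 152. 115.]
top cup_a 0.87 [291. 165.] [764.  29.   0.]
top cup_a 0.59 [380. 171.] [ 747. -278.    0.]
top jar_near 0.6 [189. 266.] [412. 368.   0.]
top board 0.74 [258. 218.] [579. 137.   0.]
side board_grip 0.59 [274. 219.] [577. -25.   6.]
side rail 0.91 [268. 246.] [592. 107.   0.]Traceback (most recent call last):
  File "<stdin>", line 7, in <module>
IndexError: list index out of range
```

```bash
cat > m.py <<'E'
from h import *
def fit(m,z,n):
    ys,xs=np.nonzero(m); P=np.array([toworld("top",p,z)[:2] for p in zip(xs,ys)])
    d=np.linalg.svd(P-P.mean(0),full_matrices=False)[2][0]
    print(n,len(P),"mean",P.mean(0).round(1),"angle mod pi",round(float(np.arctan2(d[1],d[0])%np.pi),3),cv2.boxPoints(cv2.minAreaRect(P.astype(np.float32))).round().tolist())
E
python3 - <<'E'
from m import *
im=capture("top");save("c0",cv2.resize(im[150:280,210:410],None,fx=4,fy=4,interpolation=2))
for l,z in(("board",8),("board_grip",12),("rail",42)):
    r=trace("top",l)
    for q in r[:2]: print(l,q["score"],np.round(q["rect"])); fit(q["mask"],z,l)
hsv=cv2.cvtColor(im,cv2.COLOR_RGB2HSV); 
print(hsv[219,286:322:3].tolist(),hsv[210,290:300:5].tolist())
print([hsv[r,300].tolist() for r in range(210,228)])
s=sense();print(s["eef_pos"],s["ee_rot"],rot(s["ee_rot"]).as_matrix().round(3).tolist())
E
```

```text
board 0.59 [277. 218.  77.  23.]
board 765 mean [576.   68.9] angle mod pi 1.648 [[536.0, -58.0], [613.0, -62.0], [629.0, 204.0], [552.0, 209.0]]
board_grip 0.79 [276. 217.  78.  22.]
board_grip 779 mean [575.7  70.9] angle mod pi 1.646 [[542.0, 207.0], [547.0, -60.0], [625.0, -59.0], [620.0, 208.0]]
rail 0.61 [271. 217.  20.  62.]
rail 272 mean [584.3  88.5] angle mod pi 3.027 [[486.0, 81.0], [685.0, 59.0], [688.0, 93.0], [489.0, 115.0]]
[[13, 183, 103], [13, 177, 104], [13, 184, 100], [14, 178, 142], [14, 176, 142], [14, 177, 143], [14, 180, 139], [14, 181, 137], [14, 183, 162], [16, 191, 131], [15, 153, 128], [22, 90, 133]] [[22, 95, 131], [21, 95, 131]]
[[22, 93, 131], [21, 95, 132], [22, 93, 132], [23, 94, 133], [22, 97, 126], [16, 146, 96], [12, 185, 91], [13, 179, 108], [13, 179, 137], [14, 180, 143], [14, 178, 142], [14, 183, 139], [14, 167, 127], [20, 103, 134], [23, 86, 170], [21, 96, 149], [21, 95, 134], [22, 85, 177]]
[ 222.54964957 -475.50336879  248.3051252 ] [ 1.28782562e-05  9.76145401e-01  2.17117841e-01 -3.00184669e-06] [[0.906, 0.424, -0.0], [0.424, -0.906, -0.0], [-0.0, 0.0, -1.0]]
```

View pics/c0.png

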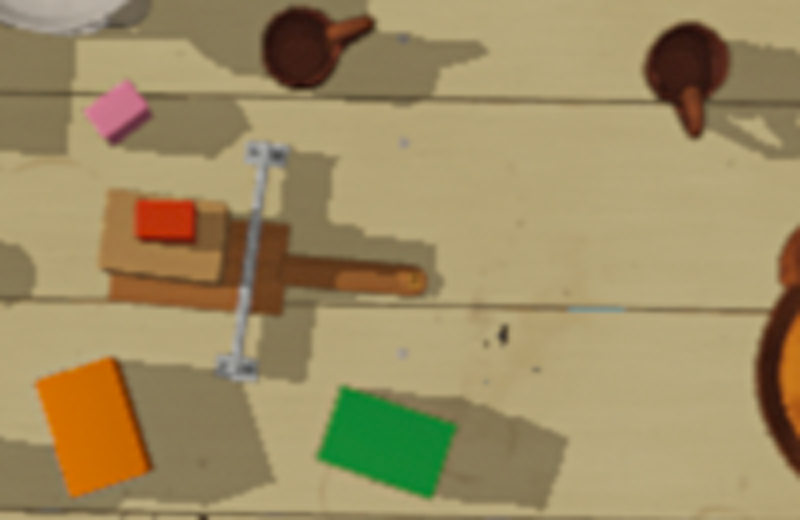

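Crop: the handle runs from px (281,217) to (317,220). The rail runs from (276,188) to (269,242), and the blade edge is about 8 mm past the bar. Next I'll fit the handle precisely by colour and compute the grasp.

```bash
cat > hd.py <<'E'
from m import *
def handle(im,x0,x1,z=12):
    hsv=cv2.cvtColor(im,cv2.COLOR_RGB2HSV).astype(int)
    m=(hsv[...,0]<19)&(hsv[...,1]>135); k=np.zeros_like(m); k[195:245,x0:x1]=1
    n,l,st,_=cv2.connectedComponentsWithStats((m&k).astype(np.uint8)); i=1+np.argmax(st[1:,4]); return l==i
E
python3 - <<'E'
from hd import *
im=capture("top"); fit(handle(im,284,330),12,"handle")
for a,z in(((276.5,188.3),4),((269.3,242),4)): print(toworld("top",a,z).round(1))
g=(im.astype(int).max(2)-im.min(2)<25)&(im.max(2)>120); k=np.zeros_like(g);k[186:246,262:284]=1;fit(g&k,42,"rail grey")
for p in((281,217),(317,220.5),(282,205.5),(280.5,229)): print(p,toworld("top",p,10).round(1))
E
```

```text
handle 245 mean [577.6  -3.3] angle mod pi 1.502 [[560.0, -59.0], [586.0, -61.0], [594.0, 49.0], [568.0, 51.0]]
[680.4  76.1   4. ]
[497.1  97.1   4. ]
rail grey 154 mean [586.3  89. ] angle mod pi 3.021 [[487.0, 84.0], [683.0, 60.0], [687.0, 92.0], [491.0, 116.0]]
(281, 217) [582.1  59.   10. ]
(317, 220.5) [572.3 -62.9  10. ]
(282, 205.5) [621.2  56.2  10. ]
(280.5, 229) [541.4  59.9  10. ]
```

Emit:
step_arm:
  commands: "0.5 13 -6.6 0 0 0 -0.27; 0.5 26 -13.2 0 0 0 -0.53; 0.5 39 -20 3 0 0 -0.8; 0.5 51.5 -26.5 10 0 0 -1.06; 0.5 51.5 -26.5 10 0 0 -1.06; 0.5 51.5 -26.5 10 0 0 -1.06; 0.5 51.5 -26.5 10 0 0 -1.06; 0.5 51.5 -26.5 10 0 0 -1.06; 0.5 51.5 -26.5 10 0 0 -1.06; 0.5 51.5 -26.5 10 0 0 -1.06; 0.5 51.5 -26.5 10 0 0 -1.06; 0.5 51.5 -26.5 10 0 0 -1.06; 0.5 51.5 -26.5 10 0 0 -1.06; 0.5 51.5 -26.5 10 0 0 -1.06; 0.5 51.5 -26.5 10 0 0 -1.06; 0.5 51.5 -26.5 10 0 0 -1.06; 0.5 51.5 -26.5 10 0 0 -1.06; 0.5 51.5 -26.5 10 0 0 -1.06; 0.5 51.5 -26.5 10 0 0 -1.06; 0.5 51.5 -26.5 10 0 0 -1.06"
  newtons: 60

```text
time_s: 2.57
eef_pos: [576.4, -18.3, 148.8]
ee_rot: [0.0, 0.733, 0.68, 0.0]
force: [0.4, 0.8, 0.2]
grip_width: 0.499
grip_force: 0.0
```

Emit:
step_arm:
  commands: "0.5 0 0 4 0 0 0; 0.5 0 0 8 0 0 0; 0.5 0 0 10.9 0 0 0; 0.5 0 0 10.9 0 0 0; 0.5 0 0 10.9 0 0 0; 0.5 0 0 10.9 0 0 0"

```text
time_s: 3.07
eef_pos: [577.7, -17.7, 41.5]
ee_rot: [0.001, 0.733, 0.681, 0.001]
force: [0.2, 0.6, 0.4]
grip_width: 0.499
grip_force: 0.0
```

Run:
```python
from hd import *
t=capture("top");s=capture("side")
a=cv2.resize(t[170:260,240:350],None,fx=5,fy=5,interpolation=2)
b=cv2.resize(s[175:275,220:330],None,fx=5,fy=5,interpolation=2)[:450,:]
save("c1",cv2.resize(np.hstack([a,b]),None,fx=.72,fy=.72)); print(sense()["eef_pos"],sense()["force"])
```

```text
[577.88666257 -17.59532003  41.74175583] [ 0.26046525 -0.99862182 -0.11729184]
```

View pics/c1.png

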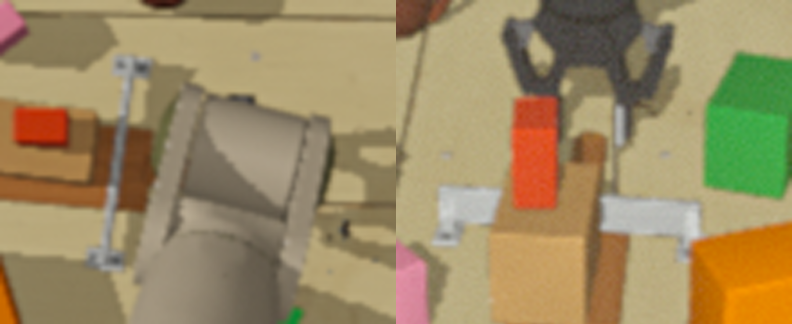

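The side crop shows the fingers straddling the handle, centred within a few mm. The top crop shows the wrist well short of the cartons. Descending.

Emit:
step_arm:
  commands: "0.5 0 0 0.8 0 0 0; 0.5 0 0 1.5 0 0 0; 0.5 0 0 1.8 0 0 0; 0.5 0 0 2.0 0 0 0; 0.5 0 0 2.1 0 0 0; 0.5 0 0 2.1 0 0 0; 0.5 0 0 2.1 0 0 0"

```text
time_s: 3.75
eef_pos: [576.7, -17.2, 18.4]
ee_rot: [0.0, 0.732, 0.681, 0.0]
force: [-0.6, -0.2, -0.3]
grip_width: 0.5
grip_force: 0.0
```

Emit:
step_arm:
  commands: "0.2 0 0 0 0 0 0; 0.2 0 0 0 0 0 0; 0.2 0 0 0 0 0 0; 0.2 0 0 0 0 0 0; 0.2 0 0 0 0 0 0; 0.2 0 0 0 0 0 0; 0.2 0 0 0 0 0 0; 0.2 0 0 0 0 0 0"
  newtons: 60

```text
time_s: 4.42
eef_pos: [577.1, -17.2, 18.9]
ee_rot: [0.001, 0.732, 0.681, 0.0]
force: [0.3, 0.9, 4.9]
grip_width: 0.308
grip_force: 59.7
```

Emit:
step_arm:
  commands: "0.2 -0.1 0 0 0 0 0; 0.2 -0.25 0 0 0 0 0; 0.2 -0.5 0 0 0 0 0.005; 0.2 -0.75 0 0 0 0 0.01; 0.2 -1 0 0 0 0 0.015; 0.2 -1.25 0 0 0 0 0.02; 0.2 -1.5 0 0 0 0 0.025; 0.2 -1.75 0 0 0 0 0.03; 0.2 -2 0 0 0 0 0.03; 0.2 -2.25 0 0 0 0 0.03; 0.2 -2.5 0 0 0 0 0.03; 0.2 -2.75 0 0 0 0 0.03; 0.2 -3 0 0 0 0 0.03; 0.2 -3.25 0 0 0 0 0.03; 0.2 -3.5 0 0 0 0 0.03; 0.2 -3.75 0 0 0 0 0.03; 0.2 -4 0 0 0 0 0.03; 0.2 -4 0 0 0 0 0.03"

```text
time_s: 5.92
eef_pos: [574.1, -56.1, 18.9]
ee_rot: [-0.0, 0.743, 0.67, 0.001]
force: [-0.0, 7.1, 6.7]
grip_width: 0.303
grip_force: 60.0
```

Run:
```python
from hd import *
t=capture("top");s=capture("side")
a=cv2.resize(t[170:260,230:350],None,fx=5,fy=5,interpolation=2)
b=cv2.resize(s[175:275,220:330],None,fx=5,fy=5,interpolation=2)[:450,:]
save("c2",cv2.resize(np.hstack([a,b]),None,fx=.69,fy=.69)); print(sense()["eef_pos"],sense()["force"])
```

```text
[574.04525574 -56.07810364  18.86883585] [-0.30009429  6.21089406  6.61655299]
```

View pics/c2.png

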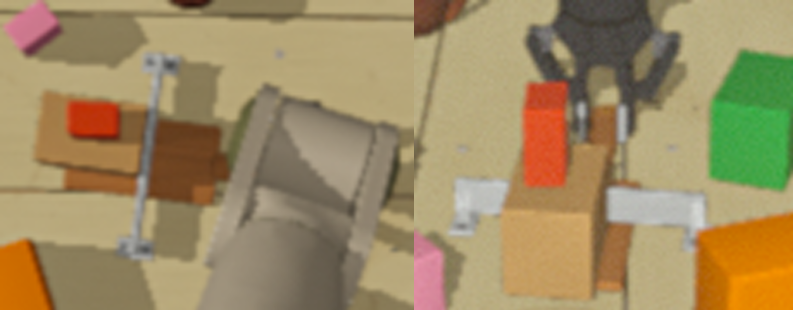

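The top crop shows the carton against the bar with the red box still on it, and the blade sliding out under the rail. Continuing slowly.

Emit:
step_arm:
  commands: "0.2 -0.15 0 0 0 0 0; 0.2 -0.35 0 0 0 0 0; 0.2 -0.6 0 0 0 0 0; 0.2 -0.8 0 0 0 0 0; 0.2 -1 0 0 0 0 0; 0.2 -1.2 0 0 0 0 0; 0.2 -1.4 0 0 0 0 0; 0.2 -1.6 0 0 0 0 0; 0.2 -1.8 0 0 0 0 0; 0.2 -2 0 0 0 0 0; 0.2 -2.2 0 0 0 0 0; 0.2 -2.4 0 0 0 0 0; 0.2 -2.6 0 0 0 0 0; 0.2 -2.8 0 0 0 0 0; 0.2 -3 0 0 0 0 0; 0.2 -3.2 0 0 0 0 0; 0.2 -3.4 0 0 0 0 0; 0.2 -3.6 0 0 0 0 0; 0.2 -3.8 0 0 0 0 0; 0.2 -4 0 0 0 0 0"

```text
time_s: 7.68
eef_pos: [570.0, -95.0, 18.9]
ee_rot: [-0.001, 0.743, 0.67, 0.001]
force: [1.0, 12.1, 7.9]
grip_width: 0.307
grip_force: 60.0
```

Emit:
step_arm:
  commands: "0.2 -0.15 0 0 0 0 0; 0.2 -0.35 0 0 0 0 0; 0.2 -0.6 0 0 0 0 0; 0.2 -0.8 0 0 0 0 0; 0.2 -1 0 0 0 0 0; 0.2 -1.2 0 0 0 0 0; 0.2 -1.4 0 0 0 0 0; 0.2 -1.6 0 0 0 0 0; 0.2 -1.8 0 0 0 0 0; 0.2 -2 0 0 0 0 0; 0.2 -2.2 0 0 0 0 0; 0.2 -2.4 0 0 0 0 0; 0.2 -2.6 0 0 0 0 0; 0.2 -2.8 0 0 0 0 0; 0.2 -3 0 0 0 0 0; 0.2 -3.2 0 0 0 0 0; 0.2 -3.4 0 0 0 0 0; 0.2 -3.6 0 0 0 0 0; 0.2 -3.8 0 0 0 0 0; 0.2 -4 0 0 0 0 0"

```text
time_s: 9.35
eef_pos: [565.9, -135.8, 18.9]
ee_rot: [-0.0, 0.743, 0.67, 0.001]
force: [0.5, 5.7, 7.3]
grip_width: 0.306
grip_force: 59.9
```

Run:
```python
from hd import *
t=capture("top");s=capture("side")
a=cv2.resize(t[170:260,230:350],None,fx=5,fy=5,interpolation=2)
b=cv2.resize(s[175:275,220:330],None,fx=5,fy=5,interpolation=2)[:450,:]
save("c3",cv2.resize(np.hstack([a,b]),None,fx=.69,fy=.69)); print(sense()["eef_pos"],sense()["force"])
```

```text
[ 565.85528315 -136.15853752   18.8606809 ] [-0.10392931  4.29001561  6.73372427]
```

View pics/c3.png

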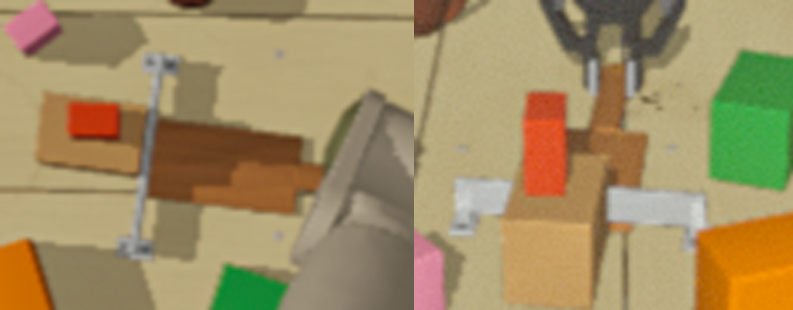

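The cartons are still stacked against the bar, and the blade's tail is nearly under it. I'll pull the rest.

Emit:
step_arm:
  commands: "0.2 -0.15 0 0 0 0 0; 0.2 -0.35 0 0 0 0 0; 0.2 -0.6 0 0 0 0 0; 0.2 -0.85 0 0 0 0 0; 0.2 -1.1 0 0 0 0 0; 0.2 -1.35 0 0 0 0 0; 0.2 -1.6 0 0 0 0 0; 0.2 -1.85 0 0 0 0 0; 0.2 -2.1 0 0 0 0 0; 0.2 -2.35 0 0 0 0 0; 0.2 -2.6 0 0 0 0 0; 0.2 -2.9 0 0 0 0 0; 0.2 -3.2 0 0 0 0 0; 0.2 -3.5 0 0 0 0 0; 0.2 -3.8 0 0 0 0 0; 0.2 -4.1 0 0 0 0 0; 0.2 -4.4 0 0 0 0 0; 0.2 -4.5 0 0 0 0 0; 0.2 -4.5 0 0 0 0 0; 0.2 -4.5 0 0 0 0 0"

```text
time_s: 11.12
eef_pos: [561.2, -180.9, 18.9]
ee_rot: [0.0, 0.743, 0.67, 0.0]
force: [0.8, 4.2, 6.7]
grip_width: 0.307
grip_force: 59.9
```

Emit:
step_arm:
  commands: "0.5 0 0 0 0 0 0; 0.5 0 0 0 0 0 0; 0.5 0 0 0 0 0 0; 0.5 0 0 0 0 0 0; 0.5 0 0 -0.5 0 0 0; 0.5 0 0 -2 0 0 0; 0.5 0 0 -5 0 0 0; 0.5 0 0 -8 0 0 0; 0.5 0 0 -12 0 0 0; 0.5 -2 0 -15 0 0 0; 0.5 -6 0 -16 0 0 0; 0.5 -9 0 -16 0 0 0; 0.5 -12 0 -16 0 0 0; 0.5 -12 0 -16 0 0 0; 0.5 -12 0 -16 0 0 0"

```text
time_s: 12.37
eef_pos: [548.0, -301.8, 178.2]
ee_rot: [-0.0, 0.743, 0.669, 0.0]
force: [-0.2, 0.8, 0.6]
grip_width: 0.499
grip_force: 0.0
```

Run:
```python
from hd import *
t=capture("top");s=capture("side")
a=cv2.resize(t[170:260,230:350],None,fx=5,fy=5,interpolation=2)
b=cv2.resize(s[175:275,220:330],None,fx=5,fy=5,interpolation=2)[:450,:]
save("c4",cv2.resize(np.hstack([a,b]),None,fx=.69,fy=.69)); print(sense()["eef_pos"],sense()["force"])
```

```text
[ 548.59771645 -299.91415893  178.29865059] [-0.74293354  0.35210907 -0.02312972]
```

View pics/c4.png

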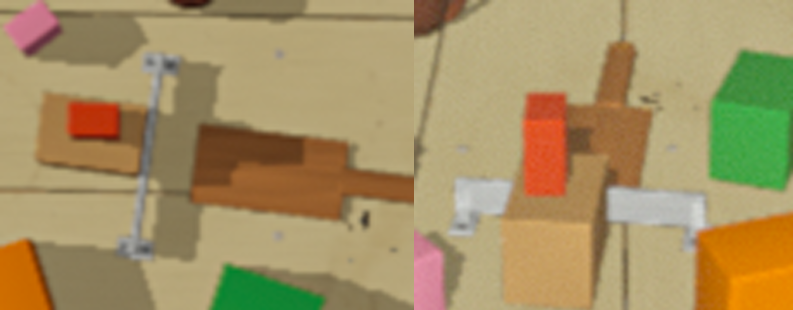

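The paddle is clear: its tail is about 40 mm past the bar and it lies flat. The cartons stand stacked and upright against the rail, and the robot is away from everything.

```bash
python3 -c "
from rig import *
print(finish_job())"
```

```text
the job is handed in; nothing more can be done
None
```

The job is handed in; no verdict was returned, but the last pictures show the paddle flat and about 40 mm clear of the bar on its handle's side, both cartons stacked upright behind the rail, and the robot away from everything.

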